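# Start the stirrer under the push-to-open flap

## Robot

A 6-joint arm with a two-finger parallel gripper is mounted at the origin on the work surface. World frame = base frame: x ahead of the robot, y to its left, z up, the work surface at z = 0. Lengths are in m, angles in rad, forces in N, time in s.
With the tool pointing down it reaches from about 0.375 to 0.925 m from the base axis. Payload 5.7 kg.
Tool frame: the origin (TCP) lies on the centre line of the jaws, within the pads' length; the fingertips stand 17 mm ahead of it and the grasp point (between the pads) lies 2 mm behind it; z points along the fingers, y is the line along which they close (so a half turn about z gives the same grasp; the last joint's range is limited). The gripper opens to 88 mm and grips with 3 to 60 N. Pads are 20 mm wide; open, the fingers measure 115 mm over their backs; the gripper's body (75 mm by 178 mm) begins 61 mm behind the grasp point.
Start: joints at [1.167, 0.359, 1.51, -0, 1.272, -0.115], TCP at [0.171, 0.575, 0.24] pointing down, gripper open.
Joint ranges: [-2.97, 2.97], [-1.01, 2.36], [0.21, 2.38], [-0.96, 4.11], [0.2, 2.71], [-2.98, 2.98]. Speed limits (rad/s): [2.39, 2.39, 3.14, 3.14, 3.14, 3.14].

## Interface

Orientations are given as a unit quaternion [w, x, y, z].
In Python, from plant import get_obs, camera, camera_params, job_done, outline_of, spot_point gives the robot as it stands. The module is installed in compiled form; this text tells all that it offers.
- The arm moves only by the tool apply_moves, never from a script. Its argument "increments" is a list of rows, each an object of numbers: "x", "y", "z": the shift along the tool's x, y, z in cm; "rx", "ry", "rz": the turn, a rotation vector about the tool's x, y, z in degrees. A call has 1 to 5 rows; each row shifts and turns the commanded pose from where the row before left it, along the tool's axes as they then stand; what a row does not reach is not made up. A row lasts 1/8 s, in which the tool goes at most 62.5 mm and 10.7 degrees, less where a joint would pass 70% of its speed; a pose out of reach is approached as far as the arm can. A call with a gripper value outside its range is refused whole. "gripper" is the opening, from -1 (shut) to 1 (fully open), so that 0 is half open, set as the call begins (left out, the last holds). The fingers move at their own pace and stop on an object; the grip force is fixed at half the most. Time passes only in rows, so rows that do not move let the fingers close. It gives the time, the measured TCP pose, the force, the opening and the grip force at its end, in the units of the state.
- get_obs(): the state, without advancing time (a new reading comes with each control period).
- camera(name): name is "side" or "top" or "wrist"; returns the picture (480x640x3 uint8, red, green, blue); there is no depth.
- camera_params(name): a dict with "fx", "fy", "cx", "cy" (pixels), "R" (3x3) and "t" (3): a world point X has camera coordinates R X + t. Camera axes: x right, y down, z forward; pixel columns grow to the right and rows downward; lengths in m; the calibration is good to about 2 mm. A picture is of the moment at which its call begins: read the wrist's pose just before it. camera_params takes no time and is no camera call; for the wrist camera it gives the pose at the moment of the call.
- job_done(): hands the job in; it is judged then, once.
Trained networks look in the newest picture that a camera, given by its name, has taken for a name from the list of things; names that differ only in an ending like _2 or _b are one class to them, and where a whole thing is asked for, a point or a joint stands for the part that bears it (a point fixed in the world has none). Each returns a list of dicts, best first, with "score" (0 to 1); they miss things now and then, are a little off and sometimes report something else, mostly with a low value. They report only what shows in the picture. A call takes as long as a camera call.
- outline_of(name, camera): "pixels" (480x640 bool, what is visible of it).
- spot_point(name, camera): "xyz" ([x, y, z] in m, in world coordinates, good to about 4 mm: a listed point, or the origin of a listed thing).
The state is a dict: "clock": time; "joints": joint angles; "qvel": joint speeds; "effort": joint torques, N m; "tcp_pos": TCP position; "tool_rot": TCP orientation; "contact_force": force on the tool from outside, world axes, zero at the start; "moment": the same for the moment, N m; "grip_width": finger opening in m; "finger_force": force on a finger pad.
Only numpy, scipy, OpenCV 4.12 (cv2) and the standard library are available. Lean on these libraries where they do the work, as an engineer would, in place of code of your own. Each camera call takes 0.05 s, during which the arm holds its last target. There are 200 camera calls.

## Task

Start the stirrer with the turquoise-flapped controller: press the white dot at the front of its flap until the touch latch lets go and the flap springs half-open, push the raised flap on backwards until it stays fully open, then press the green button underneath all the way down and let go. Use only fingertips or the outside of the fingers; leave the red flap shut and do not move or pick up any of the loose things on the bench.

Things in the scene. Friction and masses are not known exactly. Their poses are not given: they have to be found in the camera images.
- teal_unit: controller box, 180 mm deep (its x) by 120 mm wide (its y) by 85 mm high, fixed to the bench, white with a turquoise stripe on its front and a turquoise flap on top. Origin: centre of its underside; its x axis points from its front (the robot's side) to its back, z up. The rear 55 mm of its top is a display panel; the flap covers the well in front of it
- teal_flap (a joint): angle of the turquoise flap (rad): 0 shut and latched (level); grows as it swings up and back about the hinge at its rear edge; open stop at 1.9. Once unlatched, the spring lifts it to about 1.0 and holds it there. Past upright (1.57) it falls open by its own weight and stays at 1.9; short of upright it sinks back to about 1.0. The latch does not catch again
- teal_press (a point): centre of the white dot (20 mm across) on the turquoise flap's upper face, 17 mm behind the middle of its front edge; 91 mm above the bench when shut. Pressed here the flap gives about 6 mm down (3 to 5 N) to a firm stop, by which the latch has let go; the flap rises when the finger goes up. Turns with the flap
- teal_edge (a point): middle of the front edge of the turquoise flap (plate 125 mm from hinge to front edge, 112 mm wide, 6 mm thick). Half-open, the edge stands about 105 mm above and 68 mm in front of the hinge line and can be pushed backwards. Turns with the flap
- teal_hinge (a point): middle of the turquoise flap's hinge line, which runs along the box's y axis, 85 mm above the bench, 35 mm behind the box's centre. Its axes are the box's
- red_unit: controller box, 180 mm deep (its x) by 120 mm wide (its y) by 85 mm high, fixed to the bench, white with a dark red stripe on its front and a dark red flap on top. Origin: centre of its underside; its x axis points from its front (the robot's side) to its back, z up. The rear 55 mm of its top is a display panel; the flap covers the well in front of it
- red_flap (a joint): angle of the dark red flap (rad): 0 shut and latched (level); grows as it swings up and back about the hinge at its rear edge; open stop at 1.9. Once unlatched, the spring lifts it to about 1.0 and holds it there. Past upright (1.57) it falls open by its own weight and stays at 1.9; short of upright it sinks back to about 1.0. The latch does not catch again
- red_press (a point): centre of the white dot (20 mm across) on the dark red flap's upper face, 17 mm behind the middle of its front edge; 91 mm above the bench when shut. Pressed here the flap gives about 6 mm down (3 to 5 N) to a firm stop, by which the latch has let go; the flap rises when the finger goes up. Turns with the flap
- red_edge (a point): middle of the front edge of the dark red flap (plate 125 mm from hinge to front edge, 112 mm wide, 6 mm thick). Half-open, the edge stands about 105 mm above and 68 mm in front of the hinge line and can be pushed backwards. Turns with the flap
- red_hinge (a point): middle of the dark red flap's hinge line, which runs along the box's y axis, 85 mm above the bench, 35 mm behind the box's centre. Its axes are the box's
- teal_button (a joint): travel of the round green start button in the well under the turquoise flap (m): 0 up, 0.006 fully down, takes about 5 N, springs back up. Face 30 mm across, in a black collar
- teal_button_top (a point): centre of that button's face, top side, 68 mm above the bench when up, 65 mm in front of the hinge line; the well around it is 119 mm by 108 mm, 35 mm deep below the hinge line (27 mm below its front and side rims), closed by the flap until that is open
- cap: loose red screw cap, 28 mm across, 22 mm high, standing between the two boxes; origin on its underside. To be left alone
- beaker: loose glass beaker, 68 mm across, 75 mm high, nearer the robot than the boxes, to the left or right; origin on its underside. To be left alone
- jar: loose amber glass jar with red lid, 52 mm across, 75 mm high, nearer the robot than the boxes, to the left or right; origin on its underside. To be left alone
- bottle: loose glass bottle with blue cap, 70 mm across, 160 mm high, at the left; origin on its underside. To be left alone
- spanner: loose steel spanner lying flat at the left. To be left alone
- weight: loose 0.4 kg steel weight with knob, 44 mm across, 58 mm high, at the right; origin on its underside. To be left alone

How it is judged:
By the outcome, as a careful person would: the job done as asked, in the order asked, and still so for the second after the job is handed in, with the robot touching nothing.
It also fails if it takes over 51 s, if anything falls off the work surface, if the arm or the gripper's body presses on something with over 40 N, if the wrist force passes 120 N, or if a joint passes its speed limit or range.

## Working session

There is one attempt and no reset: what is moved stays moved. The work goes in short steps, Python scripts to look and compute and a tool call to move; the robot and the scene stay as the last step left them, time stands still between calls to the robot, and variables do not carry over. Pictures are saved under pics/ and viewed, at most 10 in all, crops included, and the job is handed in when it is done.

Besides the shell and the picture viewer there is one more tool, called after "Call:" by a JSON object that holds its "op" and its "data", one argument or row to a line. apply_moves: Moves the arm, as the interface text tells. Its arguments: {"type":"object","properties":{"increments":{"type":"array"},"gripper":{"type":"number"}},"required":["increments"]}

```bash
mkdir -p pics; cat > h.py <<'E'
import numpy as np, cv2
from plant import *
def save(c,f):
    im=camera(c); cv2.imwrite('pics/'+f,im[:,:,::-1]); return im
E
python3 - <<'E'
from h import *
o=get_obs(); print(o['clock'],o['tcp_pos'],o['tool_rot'],o['grip_width'])
a=save('top','t1.png'); 
for n in ['teal_press','teal_hinge','teal_unit','teal_button_top','teal_edge','red_press','red_hinge','cap','beaker','jar','bottle','weight']:
    print(n,[(np.round(r['xyz'],3),round(r['score'],2)) for r in spot_point(n,'top')[:2]])
b=save('side','s1.png')
for n in ['teal_press','teal_hinge','teal_unit','teal_edge','red_press']:
    print(n,[(np.round(r['xyz'],3),round(r['score'],2)) for r in spot_point(n,'side')[:2]])
E
```

```text
0.0 [0.17062117 0.57453323 0.23879148] [-2.30476539e-04  1.43881106e-01  9.89594544e-01 -9.01422641e-04] 0.08766467768932013
teal_press [(array([ 0.519, -0.188,  0.095]), 0.74)]
teal_hinge [(array([ 0.622, -0.164,  0.084]), 0.78)]
teal_unit [(array([ 0.588, -0.174, -0.   ]), 0.62), (array([ 0.499, -0.195,  0.088]), 0.42)]
teal_button_top [(array([ 0.609,  0.15 , -0.003]), 0.6)]
teal_edge [(array([ 0.502, -0.199,  0.09 ]), 0.73)]
red_press [(array([0.538, 0.154, 0.088]), 0.85)]
red_hinge [(array([0.643, 0.152, 0.082]), 0.67)]
cap [(array([ 0.504, -0.199,  0.091]), 0.72), (array([ 0.618, -0.002,  0.   ]), 0.6)]
beaker [(array([0.367, 0.276, 0.002]), 0.86), (array([ 0.611,  0.152, -0.005]), 0.33)]
jar [(array([ 0.36 , -0.286,  0.003]), 0.97), (array([ 0.609,  0.147, -0.003]), 0.54)]
bottle [(array([0.676, 0.369, 0.002]), 0.8)]
weight [(array([ 0.558, -0.39 , -0.001]), 0.92), (array([ 0.46 ,  0.401, -0.006]), 0.39)]
teal_press [(array([ 0.516, -0.19 ,  0.086]), 0.61)]
teal_hinge [(array([ 0.624, -0.165,  0.082]), 0.78)]
teal_unit [(array([ 0.593, -0.174, -0.003]), 0.58)]
teal_edge [(array([ 0.504, -0.192,  0.084]), 0.65), (array([ 0.559, -0.388,  0.   ]), 0.36)]
red_press [(array([0.534, 0.153, 0.089]), 0.74)]
```

View pics/t1.png

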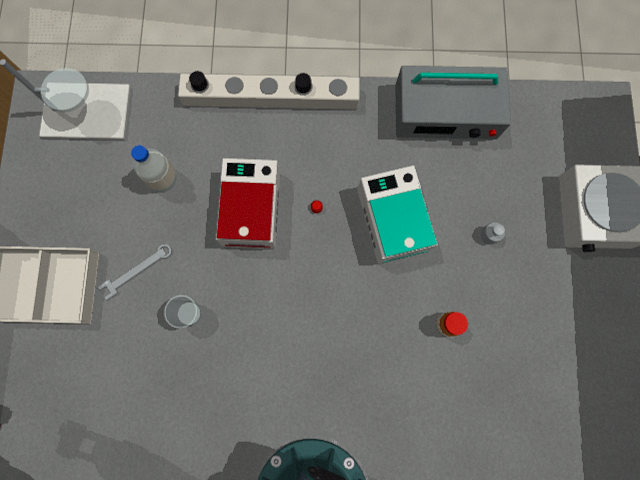

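View pics/s1.png

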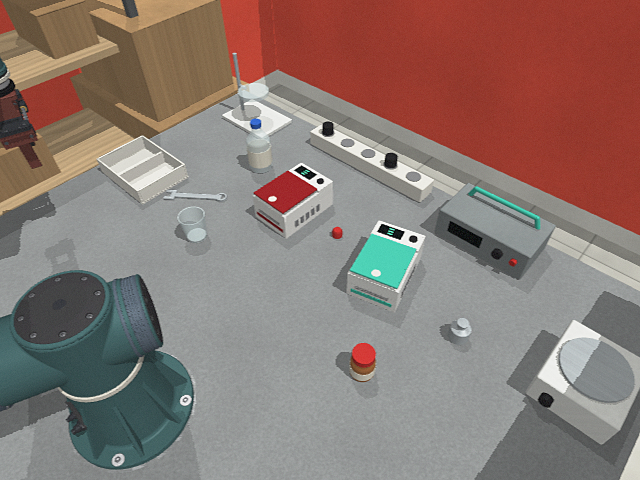

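The top view shows the teal box right of centre, with its dot at about (409,243). The red box is at left with its dot at (243,231), the cap is between them, and the jar is in front at (454,324). The side view agrees. Next I refine the teal pose.

```bash
cat >> h.py <<'E'
def ray(c,u,v,z):
    p=camera_params(c);R=np.array(p['R']);t=np.array(p['t'])
    d=R.T@np.array([(u-p['cx'])/p['fx'],(v-p['cy'])/p['fy'],1]);C=-R.T@t
    return C+d*(z-C[2])/d[2]
def teal(f):
    im=cv2.imread('pics/'+f);h=cv2.cvtColor(im,cv2.COLOR_BGR2HSV)
    return cv2.inRange(h,(75,120,60),(95,255,255))
E
python3 - <<'E'
from h import *
for c,f in (('top','t1.png'),('side','s1.png')):
    m=teal(f);cs=cv2.findContours(m,cv2.RETR_CCOMP,cv2.CHAIN_APPROX_NONE)
    C=cs[0];H=cs[1][0]; k=max((i for i in range(len(C)) if H[i][3]<0),key=lambda i:cv2.contourArea(C[i]))
    w=np.array([ray(c,*p[0],.091)[:2] for p in C[k]]);r=cv2.minAreaRect((w*1000).astype(np.float32))
    print(c,'flap centre,size,angle',r)
    j=max((i for i in range(len(C)) if H[i][3]==k),key=lambda i:cv2.contourArea(C[i]))
    w=np.array([ray(c,*p[0],.091)[:2] for p in C[j]]);print('dot',cv2.minEnclosingCircle((w*1000).astype(np.float32)))
E
```

```text
top flap centre,size,angle ((562.293212890625, -177.7611083984375), (123.87986755371094, 111.81161499023438), 15.227008819580078)
dot ((519.3085327148438, -189.6229705810547), 12.779050827026367)
side flap centre,size,angle ((562.9279174804688, -177.83206176757812), (126.20962524414062, 110.96643829345703), 15.297796249389648)
dot ((521.5543823242188, -188.6326904296875), 13.089300155639648)
```

Call:
{"op": "apply_moves", "data": {
  "increments": [
    {"x": -5,"y": -2},
    {"x": -5,"y": -2},
    {"x": -5,"y": -2},
    {"x": -5,"y": -2},
    {"x": -5,"y": -2}
  ],
  "gripper": -1
}}

```text
schema error: expected keys x, y, z, rx, ry, rz
```

Call:
{"op": "apply_moves", "data": {
  "increments": [
    {"x": -2,"y": -4},
    {"x": -2,"y": -5},
    {"x": 0,"y": -5},
    {"x": 0,"y": -5},
    {"x": 0,"y": -5}
  ]
}}

```text
schema error: expected keys x, y, z, rx, ry, rz
```

Call:
{"op": "apply_moves", "data": {
  "increments": [
    {"rz": -10},
    {"rz": -10},
    {"rz": -10},
    {"rz": -1.8},
    {}
  ]
}}

```text
schema error: expected keys x, y, z, rx, ry, rz
```

All six keys are needed in each row.

Call:
{"op": "apply_moves", "data": {
  "increments": [
    {"x": -5,"y": -2,"z": 0,"rx": 0,"ry": 0,"rz": 0},
    {"x": -5,"y": -2,"z": 0,"rx": 0,"ry": 0,"rz": 0},
    {"x": -5,"y": -2,"z": 0,"rx": 0,"ry": 0,"rz": 0},
    {"x": -5,"y": -2,"z": 0,"rx": 0,"ry": 0,"rz": 0},
    {"x": -5,"y": -2,"z": 0,"rx": 0,"ry": 0,"rz": 0}
  ],
  "gripper": -1
}}

```text
clock: 1.58
tcp_pos: [0.3833, 0.407, 0.2398]
tool_rot: [0.0, 0.144, 0.99, 0.0]
contact_force: [1.0, 0.1, 0.3]
grip_width: 0.0411
finger_force: 0.0
```

Call:
{"op": "apply_moves", "data": {
  "increments": [
    {"x": -2,"y": -4,"z": 0,"rx": 0,"ry": 0,"rz": 0},
    {"x": -2,"y": -5,"z": 0,"rx": 0,"ry": 0,"rz": 0},
    {"x": 0,"y": -5,"z": 0,"rx": 0,"ry": 0,"rz": 0},
    {"x": 0,"y": -5,"z": 0,"rx": 0,"ry": 0,"rz": 0},
    {"x": 0,"y": -5,"z": 0,"rx": 0,"ry": 0,"rz": 0}
  ]
}}

```text
clock: 2.2
tcp_pos: [0.3516, 0.1652, 0.2398]
tool_rot: [0.0, 0.144, 0.99, -0.0]
contact_force: [0.9, -0.5, -0.1]
grip_width: 0.0005
finger_force: 0.0
```

Call:
{"op": "apply_moves", "data": {
  "increments": [
    {"x": 0,"y": 0,"z": 0,"rx": 0,"ry": 0,"rz": -10},
    {"x": 0,"y": 0,"z": 0,"rx": 0,"ry": 0,"rz": -10},
    {"x": 0,"y": 0,"z": 0,"rx": 0,"ry": 0,"rz": -10},
    {"x": 0,"y": 0,"z": 0,"rx": 0,"ry": 0,"rz": -1.8},
    {"x": 0,"y": 0,"z": 0,"rx": 0,"ry": 0,"rz": 0}
  ]
}}

```text
clock: 2.82
tcp_pos: [0.3521, 0.1667, 0.2397]
tool_rot: [0.0, -0.131, 0.991, -0.0]
contact_force: [0.9, -0.3, 0.4]
grip_width: 0.0007
finger_force: 0.0
```

Call:
{"op": "apply_moves", "data": {
  "increments": [
    {"x": -1.4,"y": -5,"z": 0,"rx": 0,"ry": 0,"rz": 0},
    {"x": -1.4,"y": -5,"z": 0,"rx": 0,"ry": 0,"rz": 0},
    {"x": -1.4,"y": -5,"z": 0,"rx": 0,"ry": 0,"rz": 0},
    {"x": -1.4,"y": -5,"z": 0,"rx": 0,"ry": 0,"rz": 0},
    {"x": -1.1,"y": -5,"z": 0,"rx": 0,"ry": 0,"rz": 0}
  ]
}}

```text
clock: 3.45
tcp_pos: [0.4834, -0.0585, 0.2397]
tool_rot: [0.0, -0.131, 0.991, -0.0]
contact_force: [0.9, 0.6, -0.3]
grip_width: 0.0004
finger_force: 0.0
```

Call:
{"op": "apply_moves", "data": {
  "increments": [
    {"x": 0,"y": -5,"z": 1,"rx": 0,"ry": 0,"rz": 0},
    {"x": 0,"y": -5,"z": 2,"rx": 0,"ry": 0,"rz": 0},
    {"x": 0,"y": -3.8,"z": 3,"rx": 0,"ry": 0,"rz": 0},
    {"x": 0,"y": 0,"z": 3,"rx": 0,"ry": 0,"rz": 0},
    {"x": 0,"y": 0,"z": 0,"rx": 0,"ry": 0,"rz": 0}
  ]
}}

```text
clock: 4.08
tcp_pos: [0.5169, -0.1895, 0.1474]
tool_rot: [-0.002, -0.131, 0.991, 0.002]
contact_force: [-0.7, 0.0, 0.3]
grip_width: 0.0006
finger_force: 0.0
```

```bash
python3 - <<'E'
from h import *
o=get_obs(); print(o['clock'],o['tcp_pos'],o['tool_rot'],o['contact_force'])
save('wrist','w1.png')
for n in ['teal_press','teal_edge','teal_hinge']: print(n,[(np.round(r['xyz'],4),round(r['score'],2)) for r in spot_point(n,'wrist')[:2]])
p=camera_params('wrist');R=np.array(p['R']);print(-R.T@p['t'],R[2])
E
```

```text
4.075 [ 0.51693145 -0.18954996  0.14743585] [-0.00230621 -0.13134953  0.99133215  0.00159973] [-0.69040605  0.0235452   0.29518693]
teal_press [(array([ 0.5173, -0.188 ,  0.0904]), 0.58)]
teal_edge [(array([ 0.5042, -0.1953,  0.0899]), 0.62)]
teal_hinge [(array([ 0.6253, -0.1606,  0.0828]), 0.73), (array([ 0.5892, -0.1718, -0.0019]), 0.29)]
[ 0.45104587 -0.20959628  0.29524289] [ 0.2545198   0.06706679 -0.9647392 ]
```

View pics/w1.png

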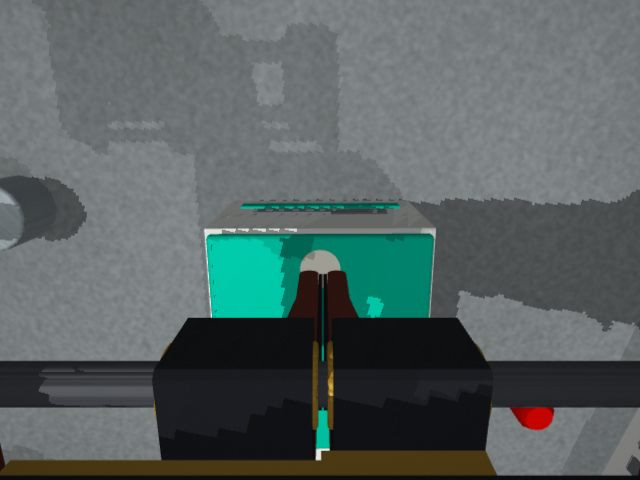

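The wrist view shows the closed fingertips right over the white dot (320,262), square to the flap. Now I press.

Call:
{"op": "apply_moves", "data": {
  "increments": [
    {"x": 0,"y": 0,"z": 2,"rx": 0,"ry": 0,"rz": 0},
    {"x": 0,"y": 0,"z": 1.5,"rx": 0,"ry": 0,"rz": 0},
    {"x": 0,"y": 0,"z": 0.5,"rx": 0,"ry": 0,"rz": 0},
    {"x": 0,"y": 0,"z": 0.3,"rx": 0,"ry": 0,"rz": 0},
    {"x": 0,"y": 0,"z": 0.2,"rx": 0,"ry": 0,"rz": 0}
  ]
}}

```text
clock: 4.9
tcp_pos: [0.5186, -0.19, 0.105]
tool_rot: [-0.0, -0.133, 0.991, 0.0]
contact_force: [-1.7, 0.9, 2.1]
grip_width: 0.0006
finger_force: 1.2
```

Call:
{"op": "apply_moves", "data": {
  "increments": [
    {"x": 0,"y": 0,"z": 0.2,"rx": 0,"ry": 0,"rz": 0},
    {"x": 0,"y": 0,"z": 0.1,"rx": 0,"ry": 0,"rz": 0},
    {"x": 0,"y": 0,"z": 0,"rx": 0,"ry": 0,"rz": 0}
  ]
}}

```text
clock: 5.28
tcp_pos: [0.5187, -0.19, 0.1022]
tool_rot: [0.0, -0.133, 0.991, -0.0]
contact_force: [-2.1, 1.6, 6.4]
grip_width: 0.0008
finger_force: 3.0
```

Call:
{"op": "apply_moves", "data": {
  "increments": [
    {"x": 0,"y": 0,"z": 0.1,"rx": 0,"ry": 0,"rz": 0},
    {"x": 0,"y": 0,"z": 0,"rx": 0,"ry": 0,"rz": 0}
  ]
}}

```text
clock: 5.52
tcp_pos: [0.5187, -0.1901, 0.1019]
tool_rot: [0.0, -0.133, 0.991, -0.0]
contact_force: [-3.8, 2.3, 12.7]
grip_width: 0.0006
finger_force: 6.5
```

Call:
{"op": "apply_moves", "data": {
  "increments": [
    {"x": 0,"y": 0,"z": -1,"rx": 0,"ry": 0,"rz": 0},
    {"x": 0.5,"y": 0,"z": -1.5,"rx": 0,"ry": 0,"rz": 0},
    {"x": 1,"y": 0,"z": -2,"rx": 0,"ry": 0,"rz": 0},
    {"x": 1,"y": 0,"z": -2,"rx": 0,"ry": 0,"rz": 0},
    {"x": 0.5,"y": 0,"z": -2,"rx": 0,"ry": 0,"rz": 0}
  ]
}}

```text
clock: 6.15
tcp_pos: [0.4893, -0.1983, 0.1871]
tool_rot: [0.0, -0.133, 0.991, -0.0]
contact_force: [1.0, -0.5, 0.0]
grip_width: 0.0005
finger_force: 0.0
```

Call:
{"op": "apply_moves", "data": {
  "increments": [
    {"x": 0,"y": 0,"z": 0,"rx": 0,"ry": 0,"rz": 0},
    {"x": 0,"y": 0,"z": 0,"rx": 0,"ry": 0,"rz": 0}
  ]
}}

```text
clock: 6.4
tcp_pos: [0.4898, -0.198, 0.1855]
tool_rot: [0.0, -0.133, 0.991, -0.0]
contact_force: [0.5, 1.1, -0.2]
grip_width: 0.0002
finger_force: 0.0
```

```bash
python3 - <<'E'
from h import *
o=get_obs(); print(o['clock'],o['tcp_pos'],o['tool_rot'],o['contact_force'])
save('side','s2.png'); 
for n in ['teal_press','teal_edge']: print(n,[(np.round(r['xyz'],4),round(r['score'],2)) for r in spot_point(n,'side')[:2]])
im=cv2.imread('pics/s2.png')[150:390,240:560]; cv2.imwrite('pics/s2c.png',cv2.resize(im,None,fx=2,fy=2))
E
```

```text
6.4 [ 0.48975809 -0.19799446  0.18552513] [ 5.72101262e-05 -1.32652555e-01  9.91162595e-01 -8.74189183e-05] [ 0.5332836   1.05468977 -0.21184325]
teal_press [(array([ 0.5607, -0.1765,  0.1695]), 0.53)]
teal_edge [(array([ 0.5509, -0.1821,  0.1817]), 0.67)]
```

View pics/s2c.png

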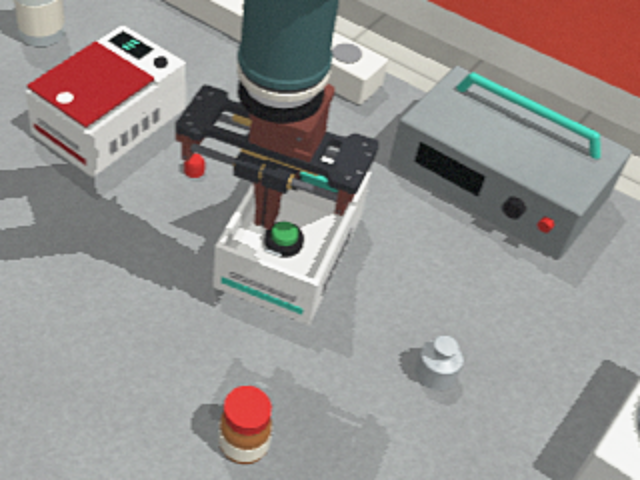

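The side crop shows the flap up and half-open behind the fingers, with the green button in its collar at about (285,237). Now I push it backwards.

Call:
{"op": "apply_moves", "data": {
  "increments": [
    {"x": -2.5,"y": 0,"z": 0,"rx": 0,"ry": 0,"rz": 0},
    {"x": -2.5,"y": 0,"z": 0,"rx": 0,"ry": 0,"rz": 0},
    {"x": -2,"y": 0,"z": 0,"rx": 0,"ry": 0,"rz": 0},
    {"x": -1.5,"y": 0,"z": 0,"rx": 0,"ry": 0,"rz": 0},
    {"x": -1.5,"y": 0,"z": 0,"rx": 0,"ry": 0,"rz": 0}
  ]
}}

```text
clock: 7.18
tcp_pos: [0.5813, -0.1744, 0.1936]
tool_rot: [-0.005, -0.133, 0.991, -0.003]
contact_force: [-44.7, 2.8, 102.9]
grip_width: 0.0002
finger_force: 72.4
```

Call:
{"op": "apply_moves", "data": {
  "increments": [
    {"x": -1.5,"y": 0,"z": 0,"rx": 0,"ry": 0,"rz": 0},
    {"x": -1.5,"y": 0,"z": 0,"rx": 0,"ry": 0,"rz": 0},
    {"x": -1,"y": 0,"z": 0,"rx": 0,"ry": 0,"rz": 0},
    {"x": -0.5,"y": 0,"z": 0,"rx": 0,"ry": 0,"rz": 0},
    {"x": 0,"y": 0,"z": 0,"rx": 0,"ry": 0,"rz": 0}
  ]
}}

```text
clock: 7.8
tcp_pos: [0.6388, -0.1589, 0.2005]
tool_rot: [0.011, -0.133, 0.991, -0.003]
contact_force: [-8.8, 14.4, 71.5]
grip_width: 0.0005
finger_force: 35.9
```

```bash
python3 - <<'E'
from h import *
o=get_obs(); print(o['clock'],o['tcp_pos'],o['contact_force'])
save('side','s3.png'); 
for n in ['teal_press','teal_edge']: print(n,[(np.round(r['xyz'],4),round(r['score'],2)) for r in spot_point(n,'side')[:2]])
im=cv2.imread('pics/s3.png')[150:390,240:560]; cv2.imwrite('pics/s3c.png',cv2.resize(im,None,fx=2,fy=2))
E
```

```text
7.8 [ 0.63882261 -0.15892186  0.2005144 ] [-8.80522342 14.35648214 71.52852037]
teal_press [(array([ 0.6579, -0.1526,  0.1852]), 0.96)]
teal_edge [(array([ 0.6653, -0.15  ,  0.2002]), 0.76), (array([0.4608, 0.403 , 0.001 ]), 0.64)]
```

View pics/s3c.png

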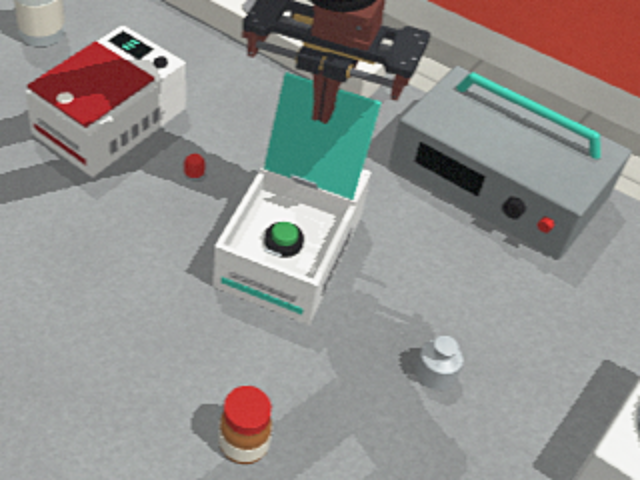

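The side crop shows the flap fully back, leaning past upright, with the fingers against its inner side. I'll retreat gently up and toward the robot.

Call:
{"op": "apply_moves", "data": {
  "increments": [
    {"x": 0.5,"y": 0,"z": -0.7,"rx": 0,"ry": 0,"rz": 0},
    {"x": 1,"y": 0,"z": -0.8,"rx": 0,"ry": 0,"rz": 0},
    {"x": 2,"y": 0,"z": -1,"rx": 0,"ry": 0,"rz": 0},
    {"x": 2.5,"y": 0,"z": -1,"rx": 0,"ry": 0,"rz": 0},
    {"x": 2.5,"y": 0,"z": 0,"rx": 0,"ry": 0,"rz": 0}
  ]
}}

```text
clock: 8.57
tcp_pos: [0.5459, -0.1825, 0.2204]
tool_rot: [-0.001, -0.133, 0.991, 0.0]
contact_force: [-0.3, -0.6, 0.5]
grip_width: 0.0003
finger_force: 0.0
```

Call:
{"op": "apply_moves", "data": {
  "increments": [
    {"x": 0,"y": 0,"z": 0,"rx": 0,"ry": 0,"rz": 0},
    {"x": 0,"y": 0,"z": 0,"rx": 0,"ry": 0,"rz": 0},
    {"x": 0,"y": 0,"z": 0,"rx": 0,"ry": 0,"rz": 0}
  ],
  "gripper": -0.5
}}

```text
clock: 8.95
tcp_pos: [0.5482, -0.1821, 0.2203]
tool_rot: [-0.0, -0.133, 0.991, 0.0]
contact_force: [0.1, 0.3, -0.6]
grip_width: 0.021
finger_force: 0.0
```

```bash
python3 - <<'E'
from h import *
o=get_obs(); print(o['clock'],o['tcp_pos'],o['tool_rot'],o['contact_force'],o['grip_width'])
save('wrist','w2.png'); 
for n in ['teal_button_top','teal_hinge']: print(n,[(np.round(r['xyz'],4),round(r['score'],2)) for r in spot_point(n,'wrist')[:2]])
save('side','s4.png')
for n in ['teal_button_top','teal_edge','teal_unit']: print(n,[(np.round(r['xyz'],4),round(r['score'],2)) for r in spot_point(n,'side')[:2]])
im=cv2.imread('pics/s3.png');h=cv2.cvtColor(im,cv2.COLOR_BGR2HSV);m=cv2.inRange(h,(50,120,60),(70,255,255))
m[:230]=0;M=cv2.moments(m,True);print(M['m00'],ray('side',M['m10']/M['m00'],M['m01']/M['m00'],.066))
a=cv2.imread('pics/s4.png')[150:390,240:560];b=cv2.imread('pics/w2.png');cv2.imwrite('pics/c4.png',np.hstack([cv2.resize(a,(400,300)),cv2.resize(b,(400,300))]))
E
```

```text
8.95 [ 0.54820936 -0.18212673  0.2203137 ] [-9.51994023e-05 -1.32833872e-01  9.91138309e-01  7.00469372e-05] [ 0.13615212  0.25256546 -0.63257524] 0.020953809854996463
teal_button_top [(array([ 0.5638, -0.1793,  0.0727]), 0.8)]
teal_hinge [(array([ 0.6239, -0.1583,  0.0844]), 0.97)]
teal_button_top [(array([ 0.562 , -0.179 ,  0.0734]), 0.64)]
teal_edge [(array([ 0.6638, -0.1522,  0.1986]), 0.71), (array([ 0.5587, -0.1793,  0.0721]), 0.18)]
teal_unit [(array([ 0.5924, -0.1732, -0.0028]), 0.64), (array([0.3707, 0.2716, 0.0006]), 0.57)]
131.0 [ 0.56257891 -0.17757258  0.066     ]
```

View pics/c4.png

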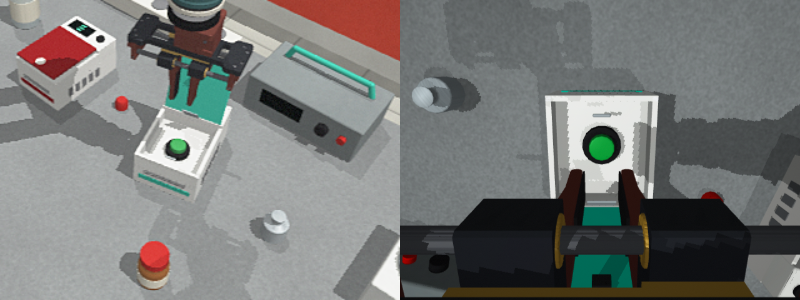

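The composite shows the flap staying fully open and the button clear and standing proud of its collar. The closed tips, about 20 mm wide, fit its face. I'll close the fingers and go down.

Call:
{"op": "apply_moves", "data": {
  "increments": [
    {"x": -1.4,"y": 0,"z": 2,"rx": 0,"ry": 0,"rz": 0},
    {"x": 0,"y": 0,"z": 2,"rx": 0,"ry": 0,"rz": 0},
    {"x": 0,"y": 0,"z": 2,"rx": 0,"ry": 0,"rz": 0},
    {"x": 0,"y": 0,"z": 2,"rx": 0,"ry": 0,"rz": 0},
    {"x": 0,"y": 0,"z": 2,"rx": 0,"ry": 0,"rz": 0}
  ],
  "gripper": -1
}}

```text
clock: 9.93
tcp_pos: [0.5615, -0.178, 0.1186]
tool_rot: [-0.0, -0.133, 0.991, 0.0]
contact_force: [-1.0, -0.4, -0.0]
grip_width: 0.0003
finger_force: 0.0
```

Call:
{"op": "apply_moves", "data": {
  "increments": [
    {"x": 0,"y": 0,"z": 1.5,"rx": 0,"ry": 0,"rz": 0},
    {"x": 0,"y": 0,"z": 1,"rx": 0,"ry": 0,"rz": 0},
    {"x": 0,"y": 0,"z": 0.6,"rx": 0,"ry": 0,"rz": 0},
    {"x": 0,"y": 0,"z": 0.3,"rx": 0,"ry": 0,"rz": 0},
    {"x": 0,"y": 0,"z": 0,"rx": 0,"ry": 0,"rz": 0}
  ]
}}

```text
clock: 10.55
tcp_pos: [0.5613, -0.1784, 0.0871]
tool_rot: [0.0, -0.133, 0.991, -0.0]
contact_force: [-0.9, 1.1, 2.3]
grip_width: 0.0007
finger_force: 1.3
```

Call:
{"op": "apply_moves", "data": {
  "increments": [
    {"x": 0,"y": 0,"z": 0.3,"rx": 0,"ry": 0,"rz": 0},
    {"x": 0,"y": 0,"z": 0.2,"rx": 0,"ry": 0,"rz": 0},
    {"x": 0,"y": 0,"z": 0.1,"rx": 0,"ry": 0,"rz": 0},
    {"x": 0,"y": 0,"z": 0,"rx": 0,"ry": 0,"rz": 0}
  ]
}}

```text
clock: 11.05
tcp_pos: [0.5615, -0.1786, 0.083]
tool_rot: [0.001, -0.133, 0.991, -0.0]
contact_force: [-5.9, 4.0, 21.2]
grip_width: 0.0007
finger_force: 10.7
```

Call:
{"op": "apply_moves", "data": {
  "increments": [
    {"x": 0,"y": 0,"z": 0.1,"rx": 0,"ry": 0,"rz": 0},
    {"x": 0,"y": 0,"z": 0,"rx": 0,"ry": 0,"rz": 0}
  ]
}}

```text
clock: 11.3
tcp_pos: [0.5615, -0.1786, 0.0829]
tool_rot: [0.001, -0.133, 0.991, -0.0]
contact_force: [-8.4, 4.5, 29.0]
grip_width: 0.0003
finger_force: 14.4
```

The tips stopped firmly at about z=66 mm, when 62 mm is expected, so they are probably resting on the collar. I'll lift, open a little and press with one finger alone, which is narrower.

Call:
{"op": "apply_moves", "data": {
  "increments": [
    {"x": 0,"y": 0,"z": -1,"rx": 0,"ry": 0,"rz": 0},
    {"x": 0,"y": 0,"z": -1.5,"rx": 0,"ry": 0,"rz": 0},
    {"x": 0,"y": -0.8,"z": -1,"rx": 0,"ry": 0,"rz": 0},
    {"x": 0,"y": -0.8,"z": 0,"rx": 0,"ry": 0,"rz": 0},
    {"x": 0,"y": 0,"z": 0,"rx": 0,"ry": 0,"rz": 0}
  ],
  "gripper": -1
}}

```text
clock: 11.92
tcp_pos: [0.5656, -0.1949, 0.1144]
tool_rot: [0.0, -0.132, 0.991, -0.0]
contact_force: [-0.6, 0.1, -0.3]
grip_width: 0.0007
finger_force: 0.0
```

Call:
{"op": "apply_moves", "data": {
  "increments": [
    {"x": 0,"y": 0,"z": 0,"rx": 0,"ry": 0,"rz": 0},
    {"x": 0,"y": 0,"z": 0,"rx": 0,"ry": 0,"rz": 0},
    {"x": 0,"y": 0,"z": 0,"rx": 0,"ry": 0,"rz": 0}
  ],
  "gripper": -0.5
}}

```text
clock: 12.3
tcp_pos: [0.5652, -0.1937, 0.1144]
tool_rot: [-0.0, -0.133, 0.991, 0.0]
contact_force: [0.3, -0.5, -0.1]
grip_width: 0.0218
finger_force: 0.0
```

```bash
python3 - <<'E'
from h import *
o=get_obs(); print(o['clock'],o['tcp_pos'],o['contact_force'],o['grip_width'])
save('side','s5.png');save('wrist','w5.png')
for n in ['teal_button_top']: print(n,[(np.round(r['xyz'],4),round(r['score'],2)) for r in spot_point(n,'side')[:2]])
a=cv2.imread('pics/s5.png')[210:310,340:440];b=cv2.imread('pics/w5.png')[150:470,160:480]
cv2.imwrite('pics/c5.png',np.hstack([cv2.resize(a,(400,400),interpolation=cv2.INTER_CUBIC),cv2.resize(b,(400,400))]))
E
```

```text
12.3 [ 0.56521167 -0.193742    0.11441138] [ 0.30155456 -0.49460091 -0.1156708 ] 0.02183857244348128
teal_button_top [(array([ 0.5622, -0.1782,  0.0715]), 0.71)]
```

View pics/c5.png

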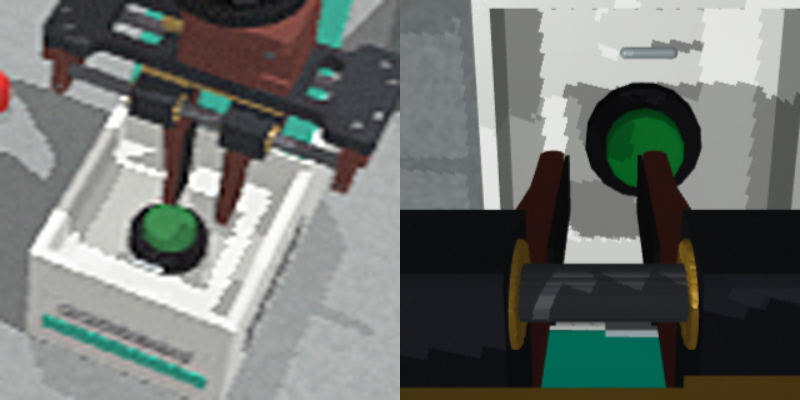

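The crops show the button up (170,225) and one slim fingertip above it. I press with that finger.

Call:
{"op": "apply_moves", "data": {
  "increments": [
    {"x": 0,"y": 0,"z": 1.5,"rx": 0,"ry": 0,"rz": 0},
    {"x": 0,"y": 0,"z": 0.7,"rx": 0,"ry": 0,"rz": 0},
    {"x": 0,"y": 0,"z": 0.3,"rx": 0,"ry": 0,"rz": 0},
    {"x": 0,"y": 0,"z": 0,"rx": 0,"ry": 0,"rz": 0}
  ]
}}

```text
clock: 12.95
tcp_pos: [0.5649, -0.1938, 0.0893]
tool_rot: [-0.001, -0.133, 0.991, 0.0]
contact_force: [-1.4, 1.3, 1.2]
grip_width: 0.022
finger_force: 0.7
```

Call:
{"op": "apply_moves", "data": {
  "increments": [
    {"x": 0,"y": 0,"z": 0.2,"rx": 0,"ry": 0,"rz": 0},
    {"x": 0,"y": 0,"z": 0,"rx": 0,"ry": 0,"rz": 0}
  ]
}}

```text
clock: 13.2
tcp_pos: [0.5655, -0.194, 0.0879]
tool_rot: [0.0, -0.133, 0.991, -0.0]
contact_force: [-0.8, 1.1, 2.8]
grip_width: 0.0223
finger_force: 1.1
```

Call:
{"op": "apply_moves", "data": {
  "increments": [
    {"x": 0,"y": 0,"z": 0.2,"rx": 0,"ry": 0,"rz": 0},
    {"x": 0,"y": 0,"z": 0,"rx": 0,"ry": 0,"rz": 0}
  ]
}}

```text
clock: 13.45
tcp_pos: [0.5656, -0.1941, 0.0858]
tool_rot: [0.0, -0.133, 0.991, -0.0]
contact_force: [-1.4, 0.5, 3.7]
grip_width: 0.0221
finger_force: 1.7
```

Call:
{"op": "apply_moves", "data": {
  "increments": [
    {"x": 0,"y": 0,"z": 0.2,"rx": 0,"ry": 0,"rz": 0},
    {"x": 0,"y": 0,"z": 0,"rx": 0,"ry": 0,"rz": 0}
  ]
}}

```text
clock: 13.7
tcp_pos: [0.5656, -0.1941, 0.0838]
tool_rot: [0.0, -0.133, 0.991, -0.0]
contact_force: [-0.9, 0.1, 5.4]
grip_width: 0.0216
finger_force: 2.3
```

Call:
{"op": "apply_moves", "data": {
  "increments": [
    {"x": 0,"y": 0,"z": 0.2,"rx": 0,"ry": 0,"rz": 0},
    {"x": 0,"y": 0,"z": 0.1,"rx": 0,"ry": 0,"rz": 0},
    {"x": 0,"y": 0,"z": 0,"rx": 0,"ry": 0,"rz": 0}
  ]
}}

```text
clock: 14.08
tcp_pos: [0.5657, -0.1941, 0.0829]
tool_rot: [0.0, -0.133, 0.991, -0.0]
contact_force: [-6.1, 2.6, 22.8]
grip_width: 0.0221
finger_force: 11.0
```

The force rose steadily to about 5 N over 6 mm, then met the same firm stop. So the button is fully down, and the first press was full too. Now I let go and retreat.

Call:
{"op": "apply_moves", "data": {
  "increments": [
    {"x": 0,"y": 0,"z": -1.5,"rx": 0,"ry": 0,"rz": 0},
    {"x": 0,"y": 0,"z": -3,"rx": 0,"ry": 0,"rz": 0},
    {"x": 0,"y": 0,"z": -4,"rx": 0,"ry": 0,"rz": 0},
    {"x": 1,"y": 0,"z": -4,"rx": 0,"ry": 0,"rz": 0},
    {"x": 4,"y": 0,"z": -2,"rx": 0,"ry": 0,"rz": 0}
  ]
}}

```text
clock: 14.7
tcp_pos: [0.5194, -0.2079, 0.228]
tool_rot: [0.002, -0.134, 0.991, -0.002]
contact_force: [-0.3, -0.9, -0.2]
grip_width: 0.0217
finger_force: 0.0
```

Call:
{"op": "apply_moves", "data": {
  "increments": [
    {"x": 4,"y": 0,"z": 0,"rx": 0,"ry": 0,"rz": 0},
    {"x": 2,"y": 0,"z": 0,"rx": 0,"ry": 0,"rz": 0},
    {"x": 0,"y": 0,"z": 0,"rx": 0,"ry": 0,"rz": 0},
    {"x": 0,"y": 0,"z": 0,"rx": 0,"ry": 0,"rz": 0}
  ]
}}

```text
clock: 15.2
tcp_pos: [0.4604, -0.223, 0.2255]
tool_rot: [0.0, -0.133, 0.991, -0.0]
contact_force: [-0.1, 0.7, -0.6]
grip_width: 0.0218
finger_force: 0.0
```

```bash
python3 - <<'E'
from h import *
o=get_obs(); print(o['clock'],o['tcp_pos'],o['contact_force'])
save('side','s6.png')
for n in ['teal_button_top','teal_edge']: print(n,[(np.round(r['xyz'],4),round(r['score'],2)) for r in spot_point(n,'side')[:2]])
E
```

```text
15.2 [ 0.46039042 -0.22301423  0.22553865] [-0.12887931  0.68978068 -0.57794996]
teal_button_top [(array([ 0.5596, -0.1805,  0.0704]), 0.6)]
teal_edge [(array([ 0.6645, -0.1529,  0.1975]), 0.91)]
```

View pics/s6.png

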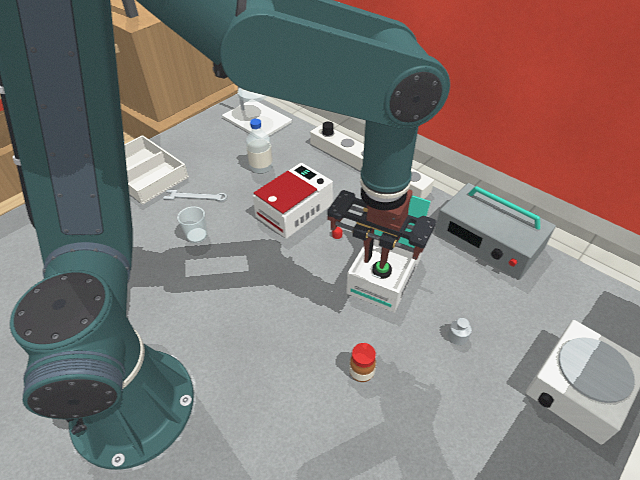

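The picture shows the teal flap still open, the button up at (381,268), the red flap shut and the loose things where they were. Arm is clear, so I hand in.

```bash
python3 -c "
from plant import *
print(job_done())"
```

```text
the job is handed in; nothing more can be done
None
```

I handed the job in at about 15 s: the turquoise flap unlatched and stayed fully open, and the green button was pressed all the way down twice (I doubted the first press) and let go; the red flap and loose things look untouched, but the wrist force briefly read 112 N (limit 120 N) while pushing the flap back.

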